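# Load the cap nest and draw its lock pin

### The arm

A 6-joint arm with a two-finger parallel gripper is mounted at the origin on a cart in front of the work surface, level with it; the furniture and walls round the work are solid. World frame = base frame: x ahead of the robot, y to its left, z up, the work surface at z = 0. Lengths are in m, angles in rad, forces in N, time in s.
With the tool pointing down it reaches from about 0.35 to 0.775 m from the base axis. Payload 5.5 kg.
Tool frame: the origin (TCP) lies midway between the tips of the shut fingers; the grasp point (between the pads) lies grip_point_offset behind it (grip_point_offset is the distance from the TCP to the grasp point, in m); z points along the fingers, y is the direction in which the jaws open and shut (so a half turn about z gives the same grasp; the last joint's range is limited). The gripper opens to 85 mm and grips with 20 to 120 N. Pads are 22 mm wide; open, the fingers measure 114 mm over their backs; the gripper's body (76 mm by 85 mm) begins 54 mm behind the grasp point. The pads swing forward as they close: fully open they stand 13 mm farther back than shut.
Start: joints at [1.11, 0.313, 0.046, 1.304, 0, 1.431], TCP at [0.181, 0.546, 0.205] pointing down, gripper open.
Joint ranges: [-2.76, 2.76], [-0.86, 1.69], [-1.03, 1.26], [-2.2, 2.34], [-1.47, 1.5], [-3.14, 3.14]. Speed limits (rad/s): [2.57, 2.57, 3.14, 3.14, 3.14, 3.14].

### API

Orientations are given as a unit quaternion [w, x, y, z].
In Python, from workcell import * gives the robot as it stands.
- The arm moves only by the tool send_rows, never from a script. Its argument "series" is one flat list of numbers, 7 for each row, row after row: the shift along the tool's x, y, z in cm, then the turn, a rotation vector about the tool's x, y, z in degrees, then the opening, from 0 (shut) to 1 (fully open). A call has 1 to 10 rows; each row is the pose to reach, as a shift and turn from the pose commanded when the call began, along the tool's axes at that moment; what a row does not reach only later rows make up. A row lasts 1/12 s, in which the tool goes at most 41.7 mm and 7.16 degrees, less where a joint would pass 70% of its speed; a pose out of reach is approached as far as the arm can. A call with a gripper value outside its range is refused whole. The fingers move at their own pace and stop on an object; "newtons" is the grip in N (left out, the last holds). Time passes only in rows, so rows that repeat a pose let the fingers close. It gives the time, the measured TCP pose, the force and the opening at its end, in the units of the state.
- get_state(): the state, without advancing time (a new reading comes with each control period).
- read_camera(name): name is "scene" or "side" or "wrist"; returns the picture (420x560x3 uint8, blue, green, red); there is no depth.
- camera_info(name): a dict with "K" (3x3 intrinsics, pixels), "xyz" and "attitude" of the camera in the world. Camera axes: x right, y down, z forward; pixel columns grow to the right and rows downward; lengths in m; the calibration is good to about 2 mm. A picture is of the moment at which its call begins: read the wrist's pose just before it. camera_info takes no time and is no camera call; for the wrist camera it gives the pose at the moment of the call.
- hand_in(): hands the job in, once; it reports no verdict.
Trained networks look in the newest picture that a camera, given by its name, has taken for a name from the list of things; names that differ only in an ending like _2 or _b are one class to them, and where a whole thing is asked for, a point or a joint stands for the part that bears it (a point fixed in the world has none). Each returns a list of dicts, best first, with "p" (0 to 1); they miss things now and then, are a little off and sometimes report something else, mostly with a low value. They report only what shows in the picture. A call takes as long as a camera call. They do not tell look-alikes from the thing itself.
- silhouettes(camera, label): "pixels" (420x560 bool, what is visible of it) and "box" ([left, top, width, height] in pixels, round what is visible of it).
The state is a dict: "clock": time; "joint_pos": joint angles; "qvel": joint speeds; "tau": joint torques, N m; "tcp_pos": TCP position; "orientation": TCP orientation; "wrist_force": force on the tool from outside, world axes, zero at the start; "ft_torque": the same for the moment, N m; "finger_gap": finger opening in m.
Only numpy, scipy, OpenCV 4.12 (cv2) and the standard library are available. Lean on these libraries where they do the work, as an engineer would, in place of code of your own. Each camera call takes 0.05 s, during which the arm holds its last target. There are 200 camera calls.

### The job

Put one of the three loose black caps into each of the three wells of the metal cap nest, standing wide end down as they stand now. Then draw the nest's leaning lock pin straight out along its bore by its knob, about 38 mm, so that the groove round its shank shows clear of the bush while the end of the shank stays in the bore, without wrenching it sideways. It would drop back if let go: finish holding the pin still there, and leave the screwdriver, marker and gauge block alone.

Things in the scene. Friction and masses are not known exactly. Their poses are not given: they have to be found in the camera images.
- nest: cap nest, fixed to the table: steel base plate 80 x 284 x 6 mm, on it an aluminium block (top 20 mm above the table) with three wells in a row along its y, and at its -y end the leaning guide bush with the lock pin. Origin at the centre of the underside; x across the row, y along the row of wells, z up
- well0 (a point): round flat-bottomed well in the cap nest, 47 mm across and 10 mm deep. This point is the centre of its floor, 10 mm above the table; the block's flat top is 10 mm higher. A seated cap stands upright on the floor with its centre 16 mm above this point. Axes as nest. The well farthest from the pin; the wells are 54 mm apart
- well1 (a point): round flat-bottomed well in the cap nest, 47 mm across and 10 mm deep. This point is the centre of its floor, 10 mm above the table; the block's flat top is 10 mm higher. A seated cap stands upright on the floor with its centre 16 mm above this point. Axes as nest. The middle well
- well2 (a point): round flat-bottomed well in the cap nest, 47 mm across and 10 mm deep. This point is the centre of its floor, 10 mm above the table; the block's flat top is 10 mm higher. A seated cap stands upright on the floor with its centre 16 mm above this point. Axes as nest. The well nearest the pin, 92 mm from the bore's mouth along the nest's y
- bush: guide bush, a square steel block 36 x 36 x 60 mm on the -y end of the nest, fixed to it and leaning 20 degrees to the nest's -x. Origin at the centre of the bore's mouth in its top face (about 72 mm above the table); z points out of the mouth along the bore's axis, y is the nest's y. The bore is 13 mm across and 60 mm deep
- pin: lock pin, loose in the bore, about 150 g: steel shank 12 mm across, 58 mm long, groove 26 to 30 mm below the collar; collar 20 mm across, 8 mm tall, resting on the bush when home; round black knob above. Origin at the centre of the collar's underside, z along the pin to the knob; its distance from the bush's origin is how far it is drawn (0 = home). Slides easily, falls back if let go
- pin_knob (a point): centre of the pin's round black knob (26 mm across, 30 mm tall along the pin), 23 mm above the collar's underside along the pin; z along the pin outward
- cap_a_mid (a point): black plastic flip cap standing on its wide lid, open end up: lid end 37 mm across and 13 mm tall, above it a round neck 31 mm across and 19 mm tall; 32 mm tall in all, about 15 g. This point is its centre, 16 mm above its underside; z up. The three caps are alike and any cap may go into any well
- cap_b_mid (a point): black plastic flip cap standing on its wide lid, open end up: lid end 37 mm across and 13 mm tall, above it a round neck 31 mm across and 19 mm tall; 32 mm tall in all, about 15 g. This point is its centre, 16 mm above its underside; z up. The three caps are alike and any cap may go into any well
- cap_c_mid (a point): black plastic flip cap standing on its wide lid, open end up: lid end 37 mm across and 13 mm tall, above it a round neck 31 mm across and 19 mm tall; 32 mm tall in all, about 15 g. This point is its centre, 16 mm above its underside; z up. The three caps are alike and any cap may go into any well
- gauge_block: bystander: small grey steel gauge block 30 x 60 x 42 mm with a short round post, standing near the nest; origin at the centre of its underside
- screwdriver: bystander: green-handled screwdriver 28 x 197 x 26 mm lying on the table; origin at the centre of its underside
- marker: bystander: black and white marker pen 18 x 130 x 18 mm lying on the table; origin at the centre of its underside
Not all that is in view belongs to the job. What is shaped like the part that bears cap_a_mid but turquoise or yellow is not meant.

How it is judged:
By the outcome, as a careful person would: the job done as asked, in the order asked, and still so for the second after the job is handed in, while the arm keeps its last pose, push and grip.
It also fails if it takes over 64 s, if anything falls off the work surface, if the arm or the gripper's body presses on something with over 40 N, if the wrist force passes 120 N, or if a joint passes its speed limit or range.

## Working session

There is one attempt and no reset: what is moved stays moved. The work goes in short steps, Python scripts to look and compute and a tool call to move; the robot and the scene stay as the last step left them, time stands still between calls to the robot, and variables do not carry over. Pictures are saved under pics/ and viewed, about 8 in all and at most 12, crops included, and the job is handed in when it is done.

Besides the shell and the picture viewer there is one more tool, called after "Call:" in YAML: its name, and indented under it one key for each argument. send_rows: Moves the arm, as the interface text tells. Its arguments: {"type":"object","properties":{"series":{"type":"array"},"newtons":{"type":"number"}},"required":["series"]}

```bash
mkdir -p pics; ls; python3 - <<'E'
from workcell import *
import cv2
s=get_state();print(s)
a=read_camera("scene");b=read_camera("side")
cv2.imwrite("pics/scene.png",a);cv2.imwrite("pics/side.png",b)
for c in("scene","side","wrist"):print(c,camera_info(c))
for c in("scene","side"):
  for l in("cap_a_mid","nest","bush","pin","pin_knob","gauge_block","screwdriver","marker"):
    print(c,l,[(round(d["p"],2),d["box"],[round(float(v.mean()),1) for v in d["pixels"].nonzero()][::-1]) for d in silhouettes(c,l)][:6])
E
```

```text
pics
{'clock': 0.0, 'joint_pos': array([1.11043274e+00, 3.13995748e-01, 4.49959690e-02, 1.30360690e+00,
       2.33567637e-05, 1.43121865e+00]), 'qvel': array([ 1.34906768e-03, -1.06306516e-03, -4.44767837e-04, -1.05232976e-03,
        9.32356750e-04, -5.35951290e-05]), 'tau': array([-1.74557958e-03, -4.80626178e+01,  2.98532921e+01,  1.94789807e-02,
       -2.47535336e-04,  1.02920288e-05]), 'tcp_pos': array([0.18104636, 0.54517149, 0.20361851]), 'orientation': array([-2.78628699e-04,  1.59706076e-01,  9.87164196e-01, -8.61302754e-04]), 'wrist_force': array([-0.57077717,  0.02172038, -0.47189738]), 'ft_torque': array([0.00017906, 0.01826146, 0.04891387]), 'finger_gap': 0.0856385677542716}
scene {'K': array([[420.9292299 ,   0.        , 278.68471448],
       [  0.        , 420.9292299 , 205.37722378],
       [  0.        ,   0.        ,   1.        ]]), 'xyz': array([0.23648097, 0.46628762, 0.79377828]), 'attitude': array([ 0.09307719, -0.20952328,  0.89929384, -0.37243418])}
side {'K': array([[506.61049888,   0.        , 285.18331126],
       [  0.        , 506.61049888, 207.8289200
[... 1508 characters left out ...]
2.3, 18.4, 21.5], [222.5, 252.1]), (0.6, [222.6, 276.1, 15.8, 25.7], [228.1, 289.1]), (0.59, [243.2, 156.9, 12.1, 18.6], [248.1, 163.4])]
side nest [(0.91, [281.3, 205.4, 40.3, 72.2], [299.7, 244.6])]
side bush [(0.67, [294.0, 233.6, 23.2, 34.3], [306.6, 250.7]), (0.46, [331.3, 190.7, 19.4, 20.2], [341.6, 201.1])]
side pin [(0.5, [281.1, 204.8, 38.3, 75.4], [300.0, 245.0]), (0.48, [290.1, 222.9, 16.0, 18.5], [297.9, 230.1])]
side pin_knob [(0.69, [290.8, 220.6, 16.2, 20.1], [297.9, 230.0])]
side gauge_block [(0.59, [330.0, 191.2, 21.0, 22.7], [342.3, 201.6])]
side screwdriver [(0.61, [244.5, 157.0, 15.1, 23.3], [249.0, 164.8])]
side marker [(0.56, [184.1, 315.7, 67.4, 14.0], [217.5, 318.8])]
```

```bash
python3 - <<'E'
import cv2,numpy as np
a=cv2.imread("pics/scene.png")[150:275,180:400];b=cv2.imread("pics/side.png")[150:340,170:360]
a=cv2.resize(a,(440,250),interpolation=3)
cv2.imwrite("pics/s2.png",cv2.resize(cv2.imread("pics/scene.png")[150:275,180:400],(792,450),interpolation=2))
cv2.imwrite("pics/d2.png",cv2.resize(b,(600,600),interpolation=2))
E
```

```text
(no output)
```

View pics/s2.png

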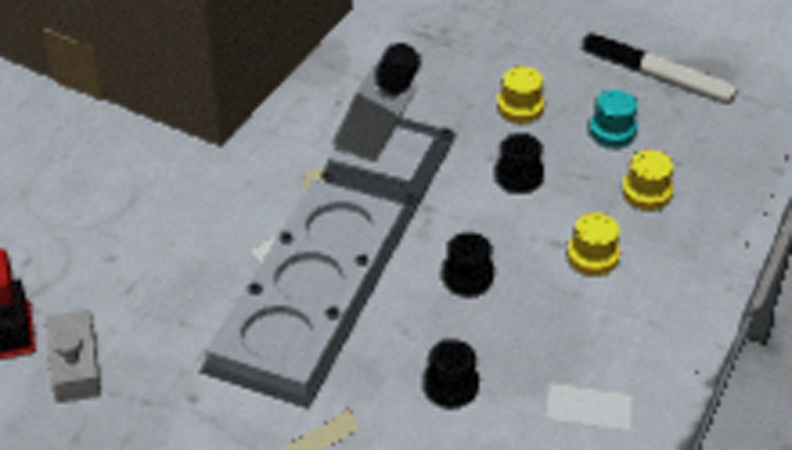

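View pics/d2.png

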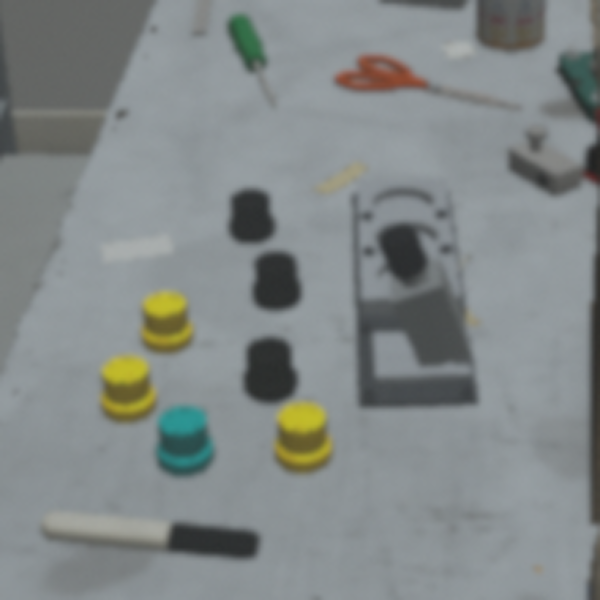

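```bash
cat > h.py <<'E'
from workcell import *
import cv2,numpy as np
from scipy.spatial.transform import Rotation as R
def rot(q): return R.from_quat(np.roll(np.asarray(q,float),-1))
def ray(ci,uv):
    K=ci["K"]; d=np.linalg.inv(K)@np.array([uv[0],uv[1],1.]); return np.array(ci["xyz"]),rot(ci["attitude"]).apply(d)
def onz(ci,uv,z):
    o,d=ray(ci,uv); return o+d*(z-o[2])/d[2]
def proj(ci,P):
    p=rot(ci["attitude"]).inv().apply(np.atleast_2d(P)-ci["xyz"]); q=p@ci["K"].T; return q[:,:2]/q[:,2:]
def tri(c1,u1,c2,u2):
    o,d=ray(c1,u1);p,e=ray(c2,u2);s=np.linalg.lstsq(np.c_[d,-e],p-o,rcond=None)[0]
    return (o+d*s[0]+p+e*s[1])/2,np.linalg.norm(o+d*s[0]-p-e*s[1])
E
python3 - <<'E'
from h import *
np.set_printoptions(precision=4,suppress=True)
S=camera_info("scene");D=camera_info("side")
s=lambda x,y:(180+x/3.6,150+y/3.6)
d=lambda x,y:(170+x/3.158,150+y/3.158)
for n,a,b in(("c1",s(520,162),d(270,369)),("c2",s(468,265),d(276,280)),("c3",s(452,372),d(251,215))):
    print(n,onz(S,a,.016),onz(D,b,.016),tri(S,a,D,b))
print("knob",tri(S,s(397,68),D,d(404,251)))
print("base corner near(-x,-y)",onz(S,s(452,137),.006),onz(D,d(360,405),0))
print("base corner far",onz(S,s(308,404),.0), "D +x-y",onz(D,d(477,402),0))
print("blk top corners",onz(S,s(207,358),.02),onz(S,s(308,392),.02),onz(S,s(325,163),.02),onz(S,s(412,200),.02))
for q in((278,332),(308,280),(340,228)):print("well~",onz(S,s(*q),.02))
print("brown box",onz(S,s(220,145),0))
print("marker",onz(S,s(590,42),.0),onz(S,s(730,95),0)); print("gauge",onz(S,s(75,390),0),onz(S,s(97,380),0))
for c in((523,95),(614,120),(650,180),(595,245)):print("other",onz(S,s(*c),.016))
E
```

```text
c1 [ 0.5004 -0.3183  0.016 ] [ 0.503  -0.3209  0.016 ] (array([ 0.5018, -0.3195,  0.0147]), np.float64(0.001942092092941241))
c2 [ 0.4936 -0.2057  0.016 ] [ 0.4963 -0.2102  0.016 ] (array([ 0.4951, -0.2074,  0.0139]), np.float64(0.001659968887803123))
c3 [ 0.4652 -0.114   0.016 ] [ 0.4676 -0.1163  0.016 ] (array([ 0.4664, -0.1148,  0.0149]), np.float64(0.0018396385485506283))
knob (array([ 0.5917, -0.2935,  0.0929]), np.float64(0.0018722411012907399))
base corner near(-x,-y) [ 0.5612 -0.3316  0.006 ] [ 0.564  -0.3379  0.    ]
base corner far [ 0.5437 -0.0604  0.    ] D +x-y [ 0.6418 -0.3326  0.    ]
blk top corners [ 0.6131 -0.0514  0.02  ] [ 0.5404 -0.0556  0.02  ] [ 0.6287 -0.2503  0.02  ] [ 0.5542 -0.2432  0.02  ]
well~ [ 0.5818 -0.0913  0.02  ]
well~ [ 0.5856 -0.1413  0.02  ]
well~ [ 0.5883 -0.1953  0.02  ]
brown box [ 0.721  -0.2515  0.    ]
marker [ 0.5082 -0.4935  0.    ] [ 0.385  -0.4788  0.    ]
gauge [ 0.6876 -0.003   0.    ] [ 0.6791 -0.0165  0.    ]
other [ 0.5269 -0.3898  0.016 ]
other [ 0.4533 -0.393   0.016 ]
other [ 0.4073 -0.3419  0.016 ]
other [ 0.4208 -0.2623  0.016 ]
```

```bash
cat >> h.py <<'E'
np.set_printoptions(precision=3,suppress=True)
def tool(yaw,tilt=0):  # tool y at world angle yaw (deg), z down; tilt deg about tool x
    return R.from_euler("z",yaw-90,degrees=True)*R.from_matrix(np.diag([-1,1,-1]))*R.from_euler("x",tilt,degrees=True)
def move(p,r):
    s=get_state(); c=rot(s["orientation"])
    print("shift cm",c.inv().apply(np.array(p)-s["tcp_pos"])*100,"rotvec",np.degrees((c.inv()*r).as_rotvec()))
E
python3 - <<'E'
from h import *
import workcell
print([n for n in dir(workcell) if not n.startswith("_")]); print(getattr(workcell,"grip_point_offset",None))
s=get_state();c=rot(s["orientation"]);print(c.as_matrix(),tool(71.6).as_matrix())
w=camera_info("wrist");print("cam in tool",c.inv().apply(w["xyz"]-s["tcp_pos"]),"fwd",c.inv().apply(rot(w["attitude"]).apply([0,0,1])))
move((.54,-.23,.25),tool(-4))
E
```

```text
['MotionError', 'camera_info', 'get_state', 'grip_point_offset', 'hand_in', 'read_camera', 'silhouettes']
0.0187
[[-0.949  0.315  0.   ]
 [ 0.315  0.949  0.   ]
 [-0.     0.    -1.   ]] [[-0.949  0.316  0.   ]
 [ 0.316  0.949  0.   ]
 [ 0.     0.    -1.   ]]
cam in tool [ 0.079  0.001 -0.169] fwd [-0.306 -0.     0.952]
shift cm [-58.496 -62.304  -4.551] rotvec [ 0.005 -0.002 75.621]
```

Call:
send_rows:
  series: [-58.5,-62.3,-4.5,0,0,75.6,0.6,-58.5,-62.3,-4.5,0,0,75.6,0.6,-58.5,-62.3,-4.5,0,0,75.6,0.6,-58.5,-62.3,-4.5,0,0,75.6,0.6,-58.5,-62.3,-4.5,0,0,75.6,0.6,-58.5,-62.3,-4.5,0,0,75.6,0.6,-58.5,-62.3,-4.5,0,0,75.6,0.6,-58.5,-62.3,-4.5,0,0,75.6,0.6,-58.5,-62.3,-4.5,0,0,75.6,0.6,-58.5,-62.3,-4.5,0,0,75.6,0.6]

```text
clock: 1.73
tcp_pos: [0.3564, 0.1662, 0.2269]
orientation: [0.0, 0.709, 0.705, 0.001]
wrist_force: [1.0, 0.4, -0.0]
finger_gap: 0.0516
```

```bash
python3 - <<'E'
from h import *
move((.54,-.23,.25),tool(-4))
E
```

```text
shift cm [-39.517  18.594  -2.301] rotvec [ 0.075 -0.029  3.672]
```

Call:
send_rows:
  series: [-39.5,18.6,-2.3,0,0,3.7,0.6,-39.5,18.6,-2.3,0,0,3.7,0.6,-39.5,18.6,-2.3,0,0,3.7,0.6,-39.5,18.6,-2.3,0,0,3.7,0.6,-39.5,18.6,-2.3,0,0,3.7,0.6,-39.5,18.6,-2.3,0,0,3.7,0.6,-39.5,18.6,-2.3,0,0,3.7,0.6,-39.5,18.6,-2.3,0,0,3.7,0.6,-39.5,18.6,-2.3,0,0,3.7,0.6,-39.5,18.6,-2.3,0,0,3.7,0.6]

```text
clock: 2.57
tcp_pos: [0.5337, -0.2106, 0.2485]
orientation: [0.0, 0.73, 0.684, 0.0]
wrist_force: [1.5, 1.3, -0.5]
finger_gap: 0.0513
```

Call:
send_rows:
  series: [0,0,0,0,0,0,0.6,0,0,0,0,0,0,0.6,0,0,0,0,0,0,0.6]

```text
clock: 2.82
tcp_pos: [0.5328, -0.2083, 0.2478]
orientation: [-0.001, 0.73, 0.684, -0.0]
wrist_force: [0.4, 1.1, 0.4]
finger_gap: 0.0511
```

```bash
python3 - <<'E'
from h import *
w=camera_info("wrist");im=read_camera("wrist");cv2.imwrite("pics/w1.png",im)
s=get_state();print(s["tcp_pos"],s["clock"],s["wrist_force"],w["xyz"],w["attitude"])
for l in("cap_a_mid","nest","bush","pin_knob"):
    for d in silhouettes("wrist",l)[:8]:
        x,y=d["box"][:2]; m=d["pixels"].nonzero(); b=d["box"]; c=(b[0]+b[2]/2,b[1]+b[3]/2)
        print(l,round(d["p"],2),b,onz(w,c,.016)[:2], im[d["pixels"]].mean(0).round())
E
```

```text
[ 0.533 -0.208  0.248] 2.8667 [ 0.631  0.233 -0.28 ] [ 0.538 -0.129  0.417] [ 0.155  0.987 -0.032 -0.006]
cap_a_mid 0.86 [251.0, 239.8, 26.7, 32.7] [ 0.506 -0.319] [26. 26. 26.]
cap_a_mid 0.69 [222.4, 291.1, 27.9, 30.5] [ 0.459 -0.396] [142. 145.  63.]
cap_a_mid 0.64 [274.9, 287.9, 28.0, 26.4] [ 0.536 -0.393] [ 81. 170. 175.]
cap_a_mid 0.63 [189.4, 204.4, 26.4, 35.8] [ 0.428 -0.265] [ 88. 182. 186.]
cap_a_mid 0.54 [183.5, 262.0, 25.5, 22.0] [ 0.409 -0.339] [ 70. 150. 158.]
cap_a_mid 0.45 [322.4, 247.6, 29.3, 28.1] [ 0.605 -0.334] [30. 29. 28.]
nest 0.56 [279.5, 34.8, 82.8, 232.6] [ 0.587 -0.182] [146. 144. 142.]
nest 0.31 [402.5, 1.8, 49.6, 24.8] [ 0.707 -0.041] [117. 120. 121.]
bush 0.72 [325.1, 216.5, 40.1, 50.7] [ 0.617 -0.305] [109. 110. 109.]
bush 0.26 [234.5, 161.6, 30.5, 30.6] [ 0.496 -0.208] [29. 28. 28.]
pin_knob 0.87 [325.7, 245.5, 27.9, 27.6] [ 0.609 -0.331] [35. 34. 34.]
```

View pics/w1.png

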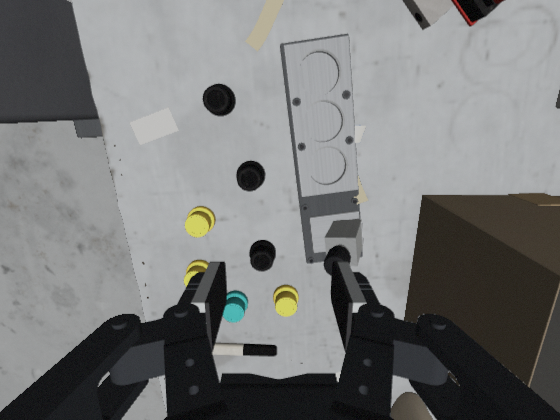

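```bash
cat >> h.py <<'E'
from scipy.optimize import least_squares
def cyl(c,r,z0,z1,n=48):
    t=np.linspace(0,2*np.pi,n); return np.vstack([np.c_[c[0]+r*np.cos(t),c[1]+r*np.sin(t),np.full(n,z)] for z in(z0,z1)])
def capfit(ci,im,g,z=0):
    P=np.vstack([cyl(g,.0185,z,z+.013),cyl(g,.0155,z+.013,z+.032)]); q=proj(ci,P)
    l,t=np.floor(q.min(0)-9).astype(int); r,b=np.ceil(q.max(0)+9).astype(int); l=max(l,0);t=max(t,0)
    m=(im[t:b,l:r].max(2)<75).astype(np.uint8)
    n,lab,st,ce=cv2.connectedComponentsWithStats(m); k=1+np.argmax(st[1:,4]); x,y,w,h,_=st[k]
    box=np.array([l+x,t+y,l+x+w-1,t+y+h-1],float)
    def f(c):
        q=proj(ci,np.vstack([cyl(c,.0185,z,z+.013),cyl(c,.0155,z+.013,z+.032)])); return np.r_[q.min(0),q.max(0)]-box
    s=least_squares(f,g); return s.x,s.fun
def nestpts(p):
    x,y,a=p; Rz=R.from_euler("z",a); N=lambda v:Rz.apply(v)+[x,y,0]; return N
E
python3 - <<'E'
from h import *
w={k:v for k,v in camera_info("wrist").items()};im=cv2.imread("pics/w1.png")
for g in((.506,-.319),(.496,-.208),(.467,-.115)):
    print("cap",*capfit(w,im,np.array(g)))
W=np.array([onz(w,q,.02) for q in((319.5,73),(323,122),(327.5,165))]);print(W)
d=W[0]-W[2];yaw=np.arctan2(-d[0],d[1]);print("yaw",np.degrees(yaw),np.linalg.norm(d))
N=nestpts((W[1,0],W[1,1],yaw))
crop=lambda a:cv2.resize(a[25:285,270:375],None,fx=2.3,fy=2.3,interpolation=2)
raw=cv2.resize(im[25:285,270:375],None,fx=2.3,fy=2.3,interpolation=2);o=raw.copy()
def dr(P,c):
    q=((proj(w,P)-[270,25]+.5)*2.3*8).astype(np.int32); cv2.polylines(o,[q.reshape(-1,1,2)],False,c,1,cv2.LINE_AA,3)
for i in(-1,0,1):
    dr(N(cyl((0,.054*i),.0235,.02,.02)[:48]),(0,0,255))
wt=N([[0,-.054,.0]])[0]
M=N([[0,-.054-.092,.072]])[0]; ax=R.from_euler("z",yaw).apply([-np.sin(np.radians(20)),0,np.cos(np.radians(20))]); print("mouth",M,"knob",M+.023*ax)
ex=np.cross(R.from_euler("z",yaw).apply([0,1,0]),ax);ey=np.cross(ax,ex)
dr(np.array([M+.018*(a*ex+b*ey) for a,b in((1,1),(1,-1),(-1,-1),(-1,1),(1,1))]),(0,255,0))
t=np.linspace(0,6.283,40)
for h in(.008,.038):dr(np.array([M+h*ax+.013*(np.cos(u)*ex+np.sin(u)*ey) for u in t]),(255,0,0))
cv2.imwrite("pics/n1.png",np.hstack([raw,o]))
E
```

```text
cap [ 0.503 -0.318] [-1.377 -1.31   1.414  1.334]
cap [ 0.497 -0.207] [-1.146 -1.224  1.181  1.233]
cap [ 0.468 -0.113] [-1.24  -0.91   1.348  1.006]
[[ 0.588 -0.092  0.02 ]
 [ 0.59  -0.146  0.02 ]
 [ 0.595 -0.198  0.02 ]]
yaw 3.973293324992208 0.10634757395912543
mouth [ 0.601 -0.292  0.072] knob [ 0.593 -0.293  0.094]
```

View pics/n1.png

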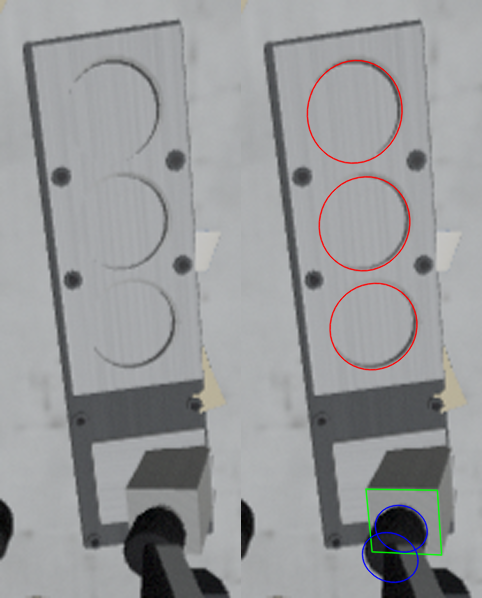

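```bash
python3 - <<'E'
from h import *
move((.4675,-.1135,.09),tool(4)); print(get_state()["joint_pos"])
E
```

```text
shift cm [ 8.933 -7.14  15.893] rotvec [ 0.043  0.012 -7.606]
[-0.511  0.299  0.135  1.406  0.     1.123]
```

Call:
send_rows:
  series: [8.9,-7.1,15.9,0,0,-7.6,0.6,8.9,-7.1,15.9,0,0,-7.6,0.6,8.9,-7.1,15.9,0,0,-7.6,0.6,8.9,-7.1,15.9,0,0,-7.6,0.6,8.9,-7.1,15.9,0,0,-7.6,0.6,8.9,-7.1,15.9,0,0,-7.6,0.6,8.9,-7.1,15.9,0,0,-7.6,0.6,8.9,-7.1,15.9,0,0,-7.6,0.6]

```text
clock: 3.73
tcp_pos: [0.47, -0.1156, 0.0911]
orientation: [0.002, 0.682, 0.731, 0.001]
wrist_force: [1.0, 0.2, 0.9]
finger_gap: 0.0512
```

```bash
python3 - <<'E'
from h import *
move((.4675,-.1135,.012),tool(4)); w=camera_info("wrist");im=read_camera("wrist");cv2.imwrite("pics/w2.png",im);print(w["xyz"])
print(capfit(w,im,np.array((.4675,-.1135))),proj(w,[.4675,-.1135,.03]))
E
```

```text
shift cm [ 0.238 -0.259  7.905] rotvec [ 0.19   0.105 -0.053]
[ 0.464 -0.036  0.26 ]
(array([ 0.468, -0.114]), array([-0.945, -1.427,  0.945,  1.434])) [[274.772 215.959]]
```

Call:
send_rows:
  newtons: 25
  series: [0.1,-0.2,4,0,0,0,0.6,0.1,-0.2,7.8,0,0,0,0.6,0.1,-0.2,7.8,0,0,0,0.6,0.1,-0.2,7.8,0,0,0,0.6,0.1,-0.2,7.8,0,0,0,0,0.1,-0.2,7.8,0,0,0,0,0.1,-0.2,7.8,0,0,0,0,0.1,-0.2,7.8,0,0,0,0,0.1,-0.2,7.8,0,0,0,0,0.1,-0.2,7.8,0,0,0,0]

```text
clock: 4.62
tcp_pos: [0.4665, -0.1143, 0.012]
orientation: [0.001, 0.683, 0.731, 0.0]
wrist_force: [-0.3, 0.2, 0.6]
finger_gap: -0.0
```

```bash
python3 - <<'E'
from h import *
s=get_state();print(s["tcp_pos"],s["finger_gap"])
move((.587,-.091,.03),tool(4))
E
```

```text
[ 0.466 -0.114  0.012] -4.987470262812168e-05
shift cm [ 1.5   12.184 -1.793] rotvec [ 0.059  0.025 -0.095]
```

```bash
python3 - <<'E'
from h import *
im=read_camera("wrist");b=read_camera("side")[190:300,180:340]
cv2.imwrite("pics/w3.png",np.hstack([im[:,:],cv2.resize(b,(240,165)) if 0 else np.vstack([cv2.resize(b,(240,165),interpolation=2),np.zeros((255,240,3),np.uint8)])]))
E
```

```text
(no output)
```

View pics/w3.png

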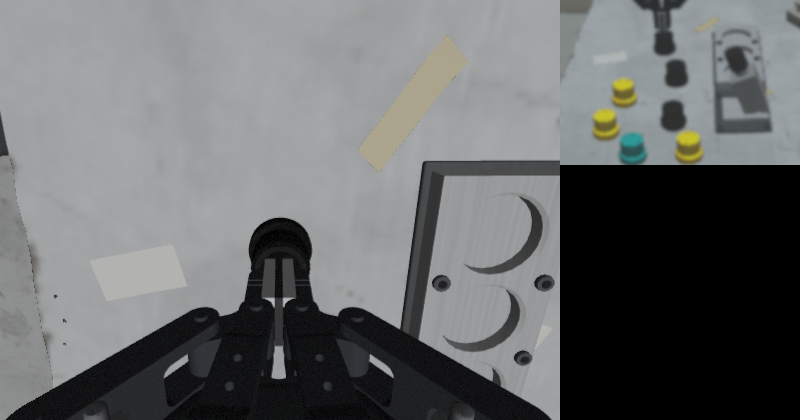

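```bash
python3 - <<'E'
from h import *
w=camera_info("wrist");s=get_state()
print(proj(w,s["tcp_pos"]),proj(w,s["tcp_pos"]+[0,0,.0187]))
def f(c):
    q=proj(w,np.vstack([cyl(c,.0185,0,.013),cyl(c,.0155,.013,.032)])); return [q[:,0].min()-248.5,q[:,0].max()-312,q[:,1].min()-217.5]
r=least_squares(f,[.467,-.09]);print(r.x,r.fun)
E
```

```text
[[278.016 253.464]] [[277.982 268.86 ]]
[ 0.468 -0.115] [-0.544  0.543  0.037]
```

Call:
send_rows:
  series: [0,0,-1,0,0,0,0,0,0,-3,0,0,0,0,0,0,-6,0,0,0,0,0,0,-6,0,0,0,0,0,0,-6,0,0,0,0]

```text
clock: 5.13
tcp_pos: [0.4678, -0.1149, 0.0736]
orientation: [0.002, 0.683, 0.731, 0.001]
wrist_force: [0.4, -0.2, -0.5]
finger_gap: -0.0001
```

```bash
python3 - <<'E'
from h import *
im=read_camera("wrist");s=get_state();print(s["tcp_pos"],s["finger_gap"],s["wrist_force"])
w=camera_info("wrist");print(proj(w,s["tcp_pos"]))
a=cv2.resize(read_camera("side")[160:270,180:320],(510,400),interpolation=2)
cv2.imwrite("pics/w4.png",np.hstack([cv2.resize(im[190:400,200:352],(290,400)),a]))
E
```

```text
[ 0.467 -0.114  0.072] 0.00019942388492933587 [ 0.223  0.442 -0.354]
[[278.007 253.51 ]]
```

View pics/w4.png

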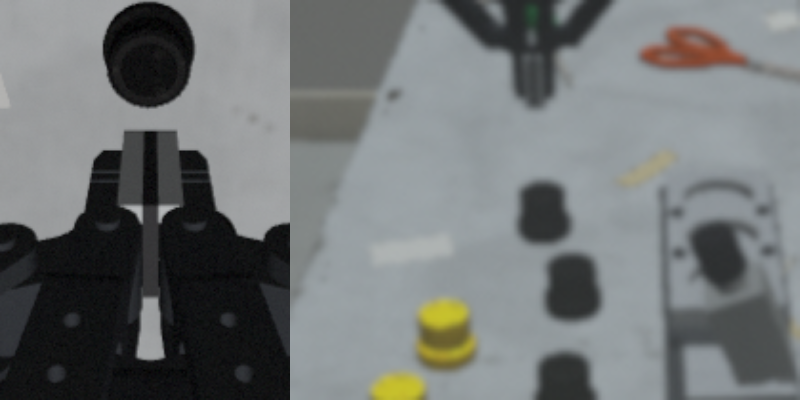

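```bash
python3 - <<'E'
from h import *
im=read_camera("wrist");w=camera_info("wrist");D=camera_info("side");b=read_camera("side")
print(capfit(w,im,np.array([.468,-.114])))
s=get_state()["tcp_pos"]
print("side tip expected",proj(D,s),"seen",(180+535-290)/1 and (180+(535-290)/3.643,160+105/3.636),"cap seen",(180+(543-290)/3.643,160+212/3.636),proj(D,[.468,-.115,.016]))
for g in((.468,-.115),(.468,-.10)):print(capfit(D,b,np.array(g)))
E
```

```text
(array([ 0.467, -0.113]), array([-1.241, -1.422,  1.238,  1.445]))
side tip expected [[247.502 198.138]] seen (247.25226461707385, 188.87788778877888) cap seen (249.44825693110073, 218.3058305830583) [[249.718 217.814]]
(array([ 0.466, -0.114]), array([-1.561, -2.144,  1.567,  1.914]))
(array([ 0.466, -0.114]), array([-1.561, -2.144,  1.567,  1.914]))
```

```bash
python3 - <<'E'
from h import *
w=camera_info("wrist");D=camera_info("side");s=get_state()["tcp_pos"]
for h in(0,.01,.015,.02,.025,.03):print(h,proj(w,s+[0,.011,h]),proj(D,s+[0,-.011,h])[0],proj(D,s+[0,.011,h])[0])
E
```

```text
0 [[279.297 235.795]] [246.985 200.28 ] [248.011 196.028]
0.01 [[279.315 242.8  ]] [246.763 196.609] [247.796 192.398]
0.015 [[279.324 246.601]] [246.651 194.763] [247.688 190.572]
0.02 [[279.334 250.625]] [246.539 192.909] [247.58  188.738]
0.025 [[279.345 254.89 ]] [246.426 191.047] [247.471 186.898]
0.03 [[279.356 259.421]] [246.313 189.179] [247.361 185.05 ]
```

Call:
send_rows:
  newtons: 25
  series: [0,0,0,0,0,0,0.6,0,0,0,0,0,0,0.6,0,0,0,0,0,0,0.6,0,-0.1,3,0,0,0,0.6,0,-0.1,6,0,0,0,0.6,0,-0.1,8.2,0,0,0,0.6,0,-0.1,8.2,0,0,0,0.6,0,-0.1,8.2,0,0,0,0.6,0,-0.1,8.2,0,0,0,0.6]

```text
clock: 6.08
tcp_pos: [0.4657, -0.1145, -0.0098]
orientation: [0.0, 0.683, 0.731, 0.0]
wrist_force: [-0.0, 0.1, -0.4]
finger_gap: 0.0512
```

Call:
send_rows:
  series: [0,0,0,0,0,0,0,0,0,0,0,0,0,0,0,0,0,0,0,0,0,0,0,0,0,0,0,0,0,0,0,0,0,0,0]

```text
clock: 6.5
tcp_pos: [0.4666, -0.1148, -0.009]
orientation: [0.002, 0.683, 0.731, 0.001]
wrist_force: [-0.4, -0.4, 7.1]
finger_gap: 0.03
```

```bash
python3 - <<'E'
from h import *
s=get_state();print(s["wrist_force"])
move((.587,-.091,.030),tool(4)) 
E
```

```text
[-0.392 -0.398  7.053]
shift cm [ 1.551 12.188 -3.867] rotvec [ 0.176  0.087 -0.098]
```

Call:
send_rows:
  series: [0,0,-2,0,0,0,0,0,0,-3.9,0,0,0,0,0.8,4,-3.9,0,0,0,0,1.6,8,-3.9,0,0,0,0,1.6,12.2,-3.9,0,0,0,0,1.6,12.2,-3.9,0,0,0,0,1.6,12.2,-3.9,0,0,0,0,1.6,12.2,-3.9,0,0,0,0]

```text
clock: 7.17
tcp_pos: [0.5851, -0.0897, 0.0281]
orientation: [-0.001, 0.682, 0.731, -0.0]
wrist_force: [-0.4, 0.3, -0.3]
finger_gap: 0.0297
```

```bash
python3 - <<'E'
from h import *
s=get_state();print(s["wrist_force"],s["tcp_pos"],s["finger_gap"])
move((.587,-.091,.002),tool(4)) 
w=camera_info("wrist");im=read_camera("wrist");cv2.imwrite("pics/w5.png",im)
for z in(.04,.05):print(proj(w,[s["tcp_pos"][0],s["tcp_pos"][1],z]))
# overlay wells & expected cap
N=nestpts((.591,-.145,np.radians(4)))
for i in(-1,0,1):
    q=(proj(w,N(cyl((0,.054*i),.0235,.02,.02)[:48]))*8).astype(np.int32);cv2.polylines(im,[q.reshape(-1,1,2)],True,(0,0,255),1,cv2.LINE_AA,3)
cv2.imwrite("pics/w5o.png",im)
E
```

```text
[-0.43   0.283 -0.27 ] [ 0.585 -0.09   0.028] 0.029687763019708973
shift cm [-0.147  0.185  2.605] rotvec [-0.071 -0.025 -0.075]
[[277.911 262.962]]
[[277.854 271.892]]
```

View pics/w5o.png

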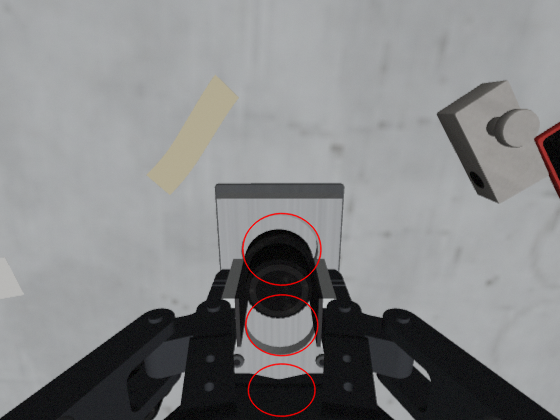

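Call:
send_rows:
  series: [-0.1,0.2,1.3,0,0,0,0,-0.1,0.2,2.6,0,0,0,0,-0.1,0.2,2.6,0,0,0,0,-0.1,0.2,2.6,0,0,0,0.55,-0.1,0.2,2.6,0,0,0,0.55,-0.1,0.2,2.6,0,0,0,0.55,-0.1,0.2,-1,0,0,0,0.55,-0.1,0.2,-5,0,0,0,0.55,-0.1,0.2,-5,0,0,0,0.55,-0.1,0.2,-5,0,0,0,0.55]

```text
clock: 8.05
tcp_pos: [0.5906, -0.0917, 0.0823]
orientation: [0.003, 0.683, 0.731, 0.002]
wrist_force: [-0.5, -0.1, -1.0]
finger_gap: 0.0468
```

```bash
python3 - <<'E'
from h import *
w=camera_info("wrist");im=read_camera("wrist");print(get_state()["tcp_pos"],capfit(w,im,np.array([.587,-.091]),.01))
move((.497,-.2075,.05),tool(4))
E
```

```text
[ 0.589 -0.091  0.08 ] (array([ 0.587, -0.09 ]), array([ 1.343, -1.301, -1.342,  1.203]))
shift cm [-10.977  -9.973   2.995] rotvec [ 0.202  0.069 -0.101]
```

Call:
send_rows:
  series: [-3,-3,2,0,0,0,0.6,-6,-6,3,0,0,0,0.6,-9,-9,3,0,0,0,0.6,-11,-10,3,0,0,0,0.6,-11,-10,3,0,0,0,0.6,-11,-10,3,0,0,0,0.6,-11,-10,3,0,0,0,0.6,-11,-10,3,0,0,0,0.6]

```text
clock: 8.77
tcp_pos: [0.4957, -0.2064, 0.0479]
orientation: [-0.0, 0.682, 0.731, 0.0]
wrist_force: [0.3, -0.2, 0.6]
finger_gap: 0.0514
```

```bash
python3 - <<'E'
from h import *
w=camera_info("wrist");im=read_camera("wrist");print(get_state()["tcp_pos"],capfit(w,im,np.array([.497,-.2075])))
move((.497,-.2075,-.0085),tool(4))
E
```

```text
[ 0.496 -0.206  0.048] (array([ 0.496, -0.208]), array([-1.15 , -1.935,  1.147,  1.946]))
shift cm [-0.131  0.102  5.649] rotvec [-0.013 -0.032 -0.006]
```

Call:
send_rows:
  series: [-0.1,0,3,0,0,0,0.6,-0.1,0,5.6,0,0,0,0.6,-0.1,0,5.6,0,0,0,0.6,-0.1,0,5.6,0,0,0,0.6,-0.1,0,5.6,0,0,0,0,-0.1,0,5.6,0,0,0,0,-0.1,0,5.6,0,0,0,0,-0.1,0,5.6,0,0,0,0,-0.1,0,5.6,0,0,0,0]

```text
clock: 9.57
tcp_pos: [0.497, -0.2089, -0.0061]
orientation: [0.002, 0.683, 0.731, 0.001]
wrist_force: [0.7, 1.4, 6.6]
finger_gap: 0.0296
```

```bash
python3 - <<'E'
from h import *
move((.591,-.145,.030),tool(4))
E
```

```text
shift cm [ 5.731  9.825 -3.589] rotvec [ 0.172  0.08  -0.09 ]
```

Call:
send_rows:
  series: [0,0,-2,0,0,0,0,0,0,-3.6,0,0,0,0,3,4,-3.6,0,0,0,0,5.7,8,-3.6,0,0,0,0,5.7,9.8,-3.6,0,0,0,0,5.7,9.8,-3.6,0,0,0,0,5.7,9.8,-3.6,0,0,0,0,5.7,9.8,-3.6,0,0,0,0]

```text
clock: 10.23
tcp_pos: [0.5887, -0.1447, 0.028]
orientation: [-0.001, 0.683, 0.731, -0.0]
wrist_force: [-0.1, -0.4, -0.3]
finger_gap: 0.0299
```

```bash
python3 - <<'E'
from h import *
s=get_state();print(s["wrist_force"],s["tcp_pos"],s["finger_gap"])
move((.591,-.145,.005),tool(4))
E
```

```text
[-0.064 -0.447 -0.328] [ 0.589 -0.145  0.028] 0.029914789356100233
shift cm [-0.045  0.234  2.302] rotvec [-0.074 -0.016 -0.086]
```

Call:
send_rows:
  series: [0,0.2,1.2,0,0,0,0,0,0.2,2.4,0,0,0,0,0,0.2,2.4,0,0,0,0,0,0.2,2.4,0,0,0,0.55,0,0.2,2.4,0,0,0,0.55,0,0.2,2.4,0,0,0,0.55,0,0.2,-1,0,0,0,0.55,0,0.2,-5,0,0,0,0.55,0,0.2,-5,0,0,0,0.55,0,0.2,-5,0,0,0,0.55]

```text
clock: 11.07
tcp_pos: [0.5939, -0.1457, 0.0819]
orientation: [0.003, 0.683, 0.731, 0.001]
wrist_force: [-0.1, -0.4, -0.9]
finger_gap: 0.0469
```

```bash
python3 - <<'E'
from h import *
w=camera_info("wrist");im=read_camera("wrist");print(get_state()["tcp_pos"],capfit(w,im,np.array([.591,-.145]),.01))
move((.5025,-.3185,.07),tool(4))
E
```

```text
[ 0.592 -0.145  0.08 ] (array([ 0.592, -0.144]), array([ 0.312, -1.845, -0.31 ,  1.784]))
shift cm [-16.686 -10.141   0.97 ] rotvec [ 0.158  0.07  -0.107]
```

Call:
send_rows:
  series: [-1,-4,0,0,0,0,0.6,-3,-8,0,0,0,0,0.6,-6,-10.1,0,0,0,0,0.6,-9.5,-10.1,1,0,0,0,0.6,-13,-10.1,1,0,0,0,0.6,-16.7,-10.1,1,0,0,0,0.6,-16.7,-10.1,1,0,0,0,0.6,-16.7,-10.1,1,0,0,0,0.6,-16.7,-10.1,1,0,0,0,0.6,-16.7,-10.1,1,0,0,0,0.6]

```text
clock: 11.95
tcp_pos: [0.5012, -0.3165, 0.0673]
orientation: [-0.001, 0.682, 0.731, 0.0]
wrist_force: [0.1, 0.4, -0.9]
finger_gap: 0.0512
```

```bash
python3 - <<'E'
from h import *
w=camera_info("wrist");im=read_camera("wrist");print(get_state()["tcp_pos"],capfit(w,im,np.array([.5025,-.3185])))
move((.5025,-.3185,-.0085),tool(4))
E
```

```text
[ 0.502 -0.316  0.068] (array([ 0.503, -0.319]), array([-1.008, -1.945,  1.005,  1.944]))
shift cm [-0.219  0.095  7.615] rotvec [-0.074 -0.087 -0.025]
```

Call:
send_rows:
  series: [-0.2,0,4,0,0,0,0.6,-0.2,0,7.5,0,0,0,0.6,-0.2,0,7.5,0,0,0,0.6,-0.2,0,7.5,0,0,0,0.6,-0.2,0,7.5,0,0,0,0.6,-0.2,0,7.5,0,0,0,0,-0.2,0,7.5,0,0,0,0,-0.2,0,7.5,0,0,0,0,-0.2,0,7.5,0,0,0,0,-0.2,0,7.5,0,0,0,0]

```text
clock: 12.83
tcp_pos: [0.5038, -0.3211, -0.0041]
orientation: [0.002, 0.683, 0.731, 0.0]
wrist_force: [-0.4, 1.8, 6.9]
finger_gap: 0.0297
```

```bash
python3 - <<'E'
from h import *
move((.595,-.199,.030),tool(4))
E
```

```text
shift cm [11.556  9.941 -3.404] rotvec [ 0.202  0.143 -0.089]
```

Call:
send_rows:
  series: [0,0,-2,0,0,0,0,0,0,-3.6,0,0,0,0,4,0,-3.6,0,0,0,0,8,0,-3.6,0,0,0,0,11.4,3,-3.6,0,0,0,0,11.4,7,-3.6,0,0,0,0,11.4,10,-3.6,0,0,0,0,11.4,10,-3.6,0,0,0,0,11.4,10,-3.6,0,0,0,0,11.4,10,-3.6,0,0,0,0]

```text
clock: 13.67
tcp_pos: [0.5938, -0.1995, 0.0295]
orientation: [-0.0, 0.683, 0.731, -0.0]
wrist_force: [-0.1, -0.3, -0.1]
finger_gap: 0.0298
```

```bash
python3 - <<'E'
from h import *
s=get_state();print(s["wrist_force"],s["tcp_pos"],s["finger_gap"])
move((.595,-.2005,.007),tool(4))
E
```

```text
[-0.078 -0.294 -0.098] [ 0.594 -0.2    0.03 ] 0.02976175966973319
shift cm [-0.104  0.118  2.254] rotvec [-0.027 -0.006 -0.088]
```

Call:
send_rows:
  series: [-0.1,0.1,1.2,0,0,0,0,-0.1,0.1,2.3,0,0,0,0,-0.1,0.1,2.3,0,0,0,0,-0.1,0.1,2.3,0,0,0,0.55,-0.1,0.1,2.3,0,0,0,0.55,-0.1,0.1,2.3,0,0,0,0.55,0,0.1,-1,0,0,0,0.55,0,0.1,-5,0,0,0,0.55,0,0.1,-9,0,0,0,0.55,0,0.1,-10,0,0,0,0.55]

```text
clock: 14.5
tcp_pos: [0.5984, -0.2011, 0.1368]
orientation: [0.005, 0.683, 0.731, 0.002]
wrist_force: [0.8, -0.3, 0.8]
finger_gap: 0.0472
```

```bash
python3 - <<'E'
from h import *
w=camera_info("wrist");im=read_camera("wrist");cv2.imwrite("pics/w6.png",im);s=get_state();print(s["tcp_pos"])
for g in((.595,-.199),(.591,-.145),(.587,-.091)):
  print(capfit(w,im,np.array(g),.01))
# knob/mouth in nest coords; tilted pose
N=nestpts((.591,-.145,np.radians(4)));yaw=R.from_euler("z",4,degrees=True)
M=N([[0,-.146,.072]])[0];ax=yaw.apply([-np.sin(np.radians(20)),0,np.cos(np.radians(20))])
for t in(20,-20):print(t,tool(4,t).apply([0,0,1]),-ax)
for h in(.14,):
  T=M+ax*h;print(T);[move(T,tool(4,t)) for t in(20,-20)]
print(s["joint_pos"])
E
```

```text
[ 0.599 -0.201  0.137]
(array([ 0.593, -0.198]), array([-0.819, -0.923,  0.821,  0.936]))
(array([ 0.591, -0.144]), array([-1.07 , -1.194,  1.072,  1.287]))
(array([ 0.585, -0.089]), array([-0.989, -1.166,  0.992,  1.478]))
20 [-0.341 -0.024 -0.94 ] [ 0.341  0.024 -0.94 ]
-20 [ 0.341  0.024 -0.94 ] [ 0.341  0.024 -0.94 ]
[ 0.553 -0.294  0.204]
shift cm [-8.983 -5.09  -6.689] rotvec [20.564  0.296 -0.147]
shift cm [-8.983 -5.09  -6.689] rotvec [-19.436   0.328  -0.037]
[-0.451  0.438  0.062  1.184  0.     1.051]
```

Call:
send_rows:
  series: [0,-2,-3,0,0,0,0.6,-1,-5.1,-6.7,-6,0,0,0.6,-4,-5.1,-6.7,-13,0,0,0.6,-7,-5.1,-6.7,-19.4,0.3,0,0.6,-9,-5.1,-6.7,-19.4,0.3,0,0.6,-9,-5.1,-6.7,-19.4,0.3,0,0.6,-9,-5.1,-6.7,-19.4,0.3,0,0.6,-9,-5.1,-6.7,-19.4,0.3,0,0.6,-9,-5.1,-6.7,-19.4,0.3,0,0.6,-9,-5.1,-6.7,-19.4,0.3,0,0.6]

```text
clock: 15.38
tcp_pos: [0.5512, -0.2917, 0.1963]
orientation: [0.113, 0.672, 0.721, 0.125]
wrist_force: [0.1, 0.0, -0.1]
finger_gap: 0.0512
```

```bash
cat >> h.py <<'E'
YAW=R.from_euler("z",4,degrees=True); M0=nestpts((.591,-.145,np.radians(4)))([[0,-.146,.072]])[0]
AX=YAW.apply([-np.sin(np.radians(20)),0,np.cos(np.radians(20))]); EY=YAW.apply([0,1,0]); EX=np.cross(EY,AX)
def ring(M,r,h,n=40):
    t=np.linspace(0,2*np.pi,n)[:,None]; return M+h*AX+r*(np.cos(t)*EX+np.sin(t)*EY)
E
python3 - <<'E'
from h import *
w=camera_info("wrist");im=read_camera("wrist");s=get_state();print(s["tcp_pos"],s["clock"],s["wrist_force"])
d=s["tcp_pos"]-M0;print("rel EX,EY,AX mm",d@EX*1e3,d@EY*1e3,d@AX*1e3)
o=im.copy()
def dr(P,c):cv2.polylines(o,[(proj(w,P)*8).astype(np.int32).reshape(-1,1,2)],True,c,1,cv2.LINE_AA,3)
dr(ring(M0,.013,.008),(255,0,0));dr(ring(M0,.013,.038),(0,255,255))
dr(np.array([M0+.018*(a*EX+b*EY) for a,b in((1,1),(1,-1),(-1,-1),(-1,1))]),(0,255,0))
c=proj(w,M0+.023*AX)[0].astype(int);l,t=c-120;l=max(l,0);t=max(t,0)
cut=(slice(t,t+240),slice(l,l+240));print(cut)
z=lambda a:cv2.resize(a[cut],(400,400),interpolation=2)
cv2.imwrite("pics/k1.png",np.hstack([z(im),z(o)]))
move(M0+.13*AX,tool(4,-20))
E
```

```text
[ 0.551 -0.292  0.196] 15.4333 [0.183 0.095 0.245]
rel EX,EY,AX mm -4.4530021742763335 2.3822027730916115 133.85449929032296
(slice(np.int64(84), np.int64(324), None), slice(np.int64(164), np.int64(404), None))
shift cm [-0.24   0.45   0.379] rotvec [-0.605 -0.311 -0.042]
```

View pics/k1.png

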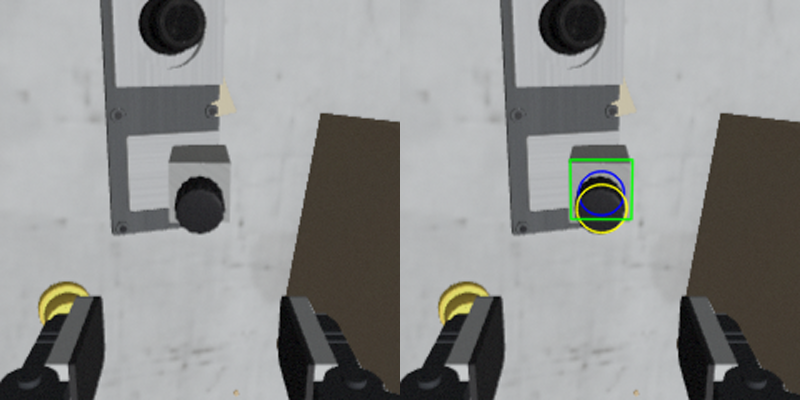

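```bash
cat >> h.py <<'E'
def knobfit(ci,im,M=M0,d=0):
    P=lambda e:np.vstack([ring(M+e[0]*EX+e[1]*EY,.013,.010+d),ring(M+e[0]*EX+e[1]*EY,.013,.035+d),ring(M+e[0]*EX+e[1]*EY,.010,.038+d)])
    q=proj(ci,P((0,0))); l,t=np.floor(q.min(0)-8).astype(int); r,b=np.ceil(q.max(0)+8).astype(int)
    m=(im[t:b,l:r].max(2)<80).astype(np.uint8); n,lab,st,_=cv2.connectedComponentsWithStats(m); k=1+np.argmax(st[1:,4]); x,y,w,h,_=st[k]
    box=np.array([l+x-.5,t+y-.5,l+x+w-.5,t+y+h-.5]); f=lambda e:(lambda q:np.r_[q.min(0),q.max(0)]-box)(proj(ci,P(e)))
    s=least_squares(f,[0,0],x_scale=1e-3); return s.x*1e3,s.fun
E
python3 - <<'E'
from h import *
w=camera_info("wrist");im=read_camera("wrist");print(knobfit(w,im))
move(M0-.0012*EX-.0005*EY+.06*AX,tool(4,-20))
E
```

```text
(array([-1.009, -1.991]), array([ 0.139, -0.586, -0.14 ,  0.57 ]))
shift cm [-0.322  0.411  7.386] rotvec [-0.603 -0.306 -0.051]
```

Call:
send_rows:
  series: [-0.2,0.2,3,-0.6,-0.3,0,0.6,-0.4,0.4,6,-0.6,-0.3,0,0.6,-0.4,0.4,7.4,-0.6,-0.3,0,0.6,-0.4,0.4,7.4,-0.6,-0.3,0,0.6,-0.4,0.4,7.4,-0.6,-0.3,0,0.6,-0.4,0.4,7.4,-0.6,-0.3,0,0.6]

```text
clock: 15.98
tcp_pos: [0.5796, -0.2946, 0.1289]
orientation: [0.119, 0.672, 0.72, 0.127]
wrist_force: [-0.0, 0.3, 0.4]
finger_gap: 0.0511
```

```bash
python3 - <<'E'
from h import *
w=camera_info("wrist");im=read_camera("wrist");print(knobfit(w,im));cv2.imwrite("pics/k2.png",im)
s=get_state();d=s["tcp_pos"]-M0;print("rel",d@EX*1e3,d@EY*1e3,d@AX*1e3, "tool z",rot(s["orientation"]).apply([0,0,1]),-AX)
move(M0-.001*EX-.0015*EY-.012*AX,tool(4,-20))
E
```

```text
(array([-1.207, -2.142]), array([ 0.61 , -0.638, -0.611,  0.598]))
rel -0.7080909175222917 -2.7972099564489645 61.47428673639171 tool z [ 0.343  0.022 -0.939] [ 0.341  0.024 -0.94 ]
shift cm [ 0.145 -0.042  7.347] rotvec [ 0.099  0.119 -0.094]
```

Call:
send_rows:
  series: [0.1,-0.1,2,0,0,0,0.6,0.1,-0.1,4,0,0,0,0.6,0.1,-0.1,6,0,0,0,0.6,0.1,-0.1,7.2,0,0,0,0.6,0.1,-0.1,7.2,0,0,0,0.6,0.1,-0.1,7.2,0,0,0,0.6,0.1,-0.1,7.2,0,0,0,0.6]

```text
clock: 16.62
tcp_pos: [0.6031, -0.2926, 0.0614]
orientation: [0.12, 0.672, 0.719, 0.127]
wrist_force: [0.2, -1.0, -0.1]
finger_gap: 0.0514
```

```bash
python3 - <<'E'
from h import *
w=camera_info("wrist");im=read_camera("wrist");b=read_camera("side")[195:285,260:340]
cv2.imwrite("pics/k3.png",np.hstack([cv2.resize(im[150:420,140:420],(400,386)),cv2.resize(b,(343,386),interpolation=2)]))
s=get_state();d=s["tcp_pos"]-M0;print("rel",d@EX*1e3,d@EY*1e3,d@AX*1e3,s["wrist_force"],s["ft_torque"])
E
```

```text
rel -1.8405127266665848 -2.203933183403567 -10.432608560673676 [-0.633  0.884  0.339] [0.003 0.359 0.04 ]
```

View pics/k3.png

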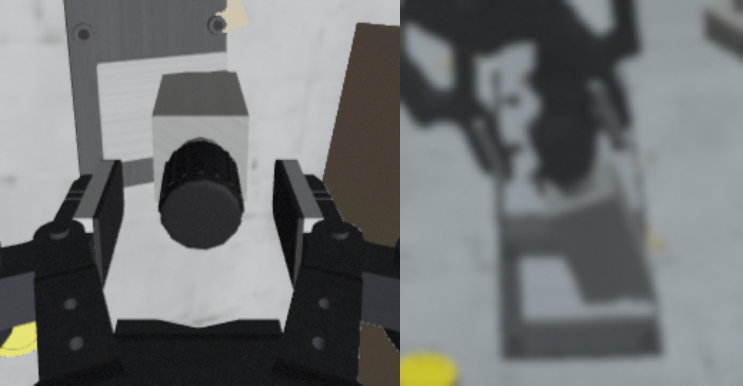

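Call:
send_rows:
  newtons: 30
  series: [0,0,0,0,0,0,0.35,0,0,0,0,0,0,0.3,0,0,0,0,0,0,0,0,0,0,0,0,0,0,0,0,0,0,0,0,0,0,0,0,0,0,0,0]

```text
clock: 17.22
tcp_pos: [0.603, -0.2924, 0.0609]
orientation: [0.119, 0.672, 0.719, 0.127]
wrist_force: [-2.3, 0.1, 6.4]
finger_gap: 0.0248
```

```bash
python3 - <<'E'
from h import *
s=get_state();d=s["tcp_pos"]-M0;print("rel",d@EX*1e3,d@EY*1e3,d@AX*1e3,s["wrist_force"],s["ft_torque"],s["finger_gap"])
c=rot(s["orientation"]);print("axis in tool",c.inv().apply(AX)*3.8,c.as_rotvec())
E
```

```text
rel -2.1711754038807665 -1.8428053190599867 -10.98773711979522 [-2.264  0.083  6.44 ] [0.1   0.257 0.038] 0.024777886604799633
axis in tool [-0.006  0.005 -3.8  ] [1.966 2.103 0.371]
```

Call:
send_rows:
  series: [0,0,-0.2,0,0,0,0,0,0,-0.4,0,0,0,0,0,0,-0.7,0,0,0,0,0,0,-1,0,0,0,0,0,0,-1,0,0,0,0,0,0,-1,0,0,0,0]

```text
clock: 17.72
tcp_pos: [0.5995, -0.2924, 0.0699]
orientation: [0.119, 0.673, 0.719, 0.127]
wrist_force: [2.0, -0.8, 3.0]
finger_gap: 0.0244
```

```bash
python3 - <<'E'
from h import *
s=get_state();d=s["tcp_pos"]-M0;print("rel",d@EX*1e3,d@EY*1e3,d@AX*1e3,s["wrist_force"],s["ft_torque"],s["finger_gap"])
f=s["wrist_force"];print("F ex ey ax",f@EX,f@EY,f@AX)
E
```

```text
rel -2.4589116386369536 -1.6538101912614174 -1.3557958722209265 [ 1.995 -0.832  2.969] [-0.078 -0.326  0.031] 0.024425295856331658
F ex ey ax 2.831152935509265 -0.9695881340611362 2.1287598329335133
```

Call:
send_rows:
  series: [0,0,-0.4,0,0,0,0,0,0,-0.8,0,0,0,0,0,0,-1.2,0,0,0,0,0,0.1,-1.6,0,0,0,0,0,0.1,-2,0,0,0,0,0,0.1,-2.4,0,0,0,0,0,0.1,-2.7,0,0,0,0,0,0.1,-2.8,0,0,0,0,0,0.1,-2.8,0,0,0,0,0,0.1,-2.8,0,0,0,0]

```text
clock: 18.55
tcp_pos: [0.59, -0.2926, 0.0956]
orientation: [0.118, 0.673, 0.719, 0.127]
wrist_force: [-0.5, -0.9, -0.3]
finger_gap: 0.0252
```

```bash
python3 - <<'E'
from h import *
s=get_state();d=s["tcp_pos"]-M0;print("rel",d@EX*1e3,d@EY*1e3,d@AX*1e3,s["wrist_force"],s["ft_torque"],s["finger_gap"],s["clock"])
f=s["wrist_force"];print("F ex ey ax",f@EX,f@EY,f@AX)
w=camera_info("wrist");im=read_camera("wrist");D=camera_info("side");b=read_camera("side");S=read_camera("scene")
print([proj(w,M0-.0012*EX-.002*EY+(.038-k)*AX)[0] for k in(0,.026,.030)])
def z(a,sz):return cv2.resize(a,sz,interpolation=2)
cv2.imwrite("pics/k4.png",np.hstack([z(im[80:380,150:410],(400,461)),z(b[175:285,260:340],(335,461))]))
E
```

```text
rel -2.5200992848965718 -1.161072137743487 26.06273696945877 [-0.525 -0.875 -0.3  ] [-0.135  0.262 -0.059] 0.02519051406422466 18.55
F ex ey ax -0.6524138371891327 -0.8358949212208315 -0.08209186071102861
[array([280.628, 264.319]), array([280.387, 244.922]), array([280.355, 242.358])]
```

View pics/k4.png

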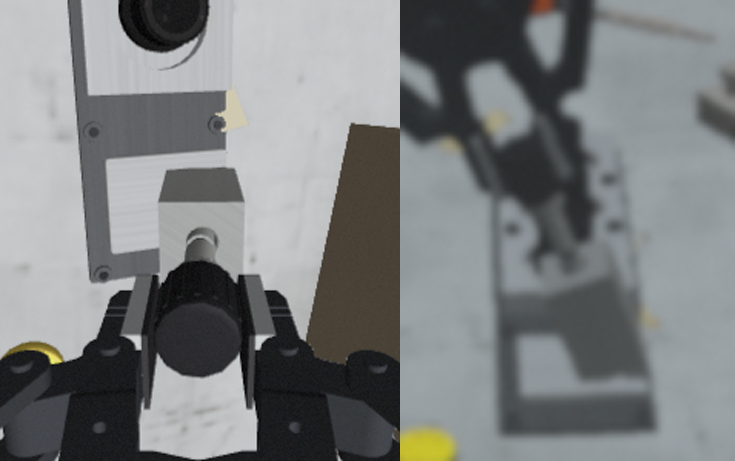

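Call:
send_rows:
  series: [0,0,-0.1,0,0,0,0,0,0,-0.1,0,0,0,0,0,0,-0.1,0,0,0,0,0,0,-0.1,0,0,0,0,0,0,-0.1,0,0,0,0,0,0,-0.1,0,0,0,0]

```text
clock: 19.2
tcp_pos: [0.59, -0.2926, 0.0966]
orientation: [0.118, 0.673, 0.719, 0.127]
wrist_force: [0.7, 0.0, -1.0]
finger_gap: 0.0247
```

```bash
python3 - <<'E'
from h import *
w=camera_info("wrist");im=read_camera("wrist");S=camera_info("scene");sc=read_camera("scene")
s=get_state();d=s["tcp_pos"]-M0;f=s["wrist_force"];print("rel",d@EX*1e3,d@EY*1e3,d@AX*1e3,s["finger_gap"],"F",f@EX,f@EY,f@AX)
z=lambda a,sz:cv2.resize(a,sz,interpolation=2)
cv2.imwrite("pics/k5.png",np.hstack([z(im[190:300,220:340],(436,400)),z(sc[150:260,220:320],(364,400))]))
E
```

```text
rel -2.074271691279918 -1.200928608015347 27.041571811481443 0.025176789347232012 F -0.5410042725537411 0.47569828569110345 -0.47907095387711657
```

View pics/k5.png

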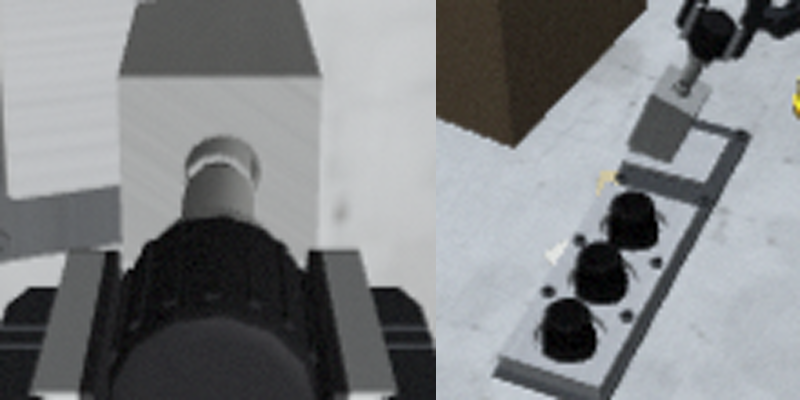

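```bash
python3 -c "
from workcell import *
print(hand_in())"
```

```text
the job is handed in; nothing more can be done
None
```

The three black caps are in the three wells, wide end down. The lock pin is drawn about 38 mm along its bore and held still by its knob. I handed the job in at about 19 s and got no verdict back.

**Last checks**
- **Caps:** the wrist camera put all three within about 2 mm of their well centres, and the final picture shows them standing upright.
- **Pin:** measured travel was 38.0 mm. The last close picture shows the groove clear of the bush and the shank still in the bore. The knob had not slipped in the grip.
- **Forces:** side force on the pin was under 1 N at the end and about 3 N at most in the readings taken during the pull.
- **Bystanders:** I never moved near the screwdriver, marker or gauge block. I did not measure them again afterwards.

**What went wrong or disagreed**
- **Missed grasp:** the first try closed just above the first cap without moving it. The real fingertips sit about 22 mm behind the reported TCP, as the side and wrist pictures showed. I allowed for this in every later move.
- **Pin position:** the knob turned out 1–2 mm off the position worked out from the nest, so I corrected for that before gripping.

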